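Unlock the cash box with the flatted T-key

ROBOT

A 6-joint arm with a two-finger parallel gripper is mounted at the origin on the work surface; the furniture and walls round the work are solid. World frame = base frame: x ahead of the robot, y to its left, z up, the work surface at z = 0. Lengths are in m, angles in rad, forces in N, time in s.
With the tool pointing down it reaches from about 0.4 to 0.825 m from the base axis. Payload 7 kg.
Tool frame: the origin (TCP) lies between the finger pads; the fingertips stand 19 mm ahead of it and the grasp point (between the pads) is the TCP; z points along the fingers, y is the line along which they close (so a half turn about z gives the same grasp; the last joint's range is limited). The gripper opens to 88 mm and grips with 3 to 60 N. Pads are 19 mm wide; open, the fingers measure 130 mm over their backs; the gripper's body (78 mm by 193 mm) begins 47 mm behind the grasp point.
Start: joints at [-0.896, 0.359, 0.012, 0, -1.224, -0.288], TCP at [0.255, -0.625, 0.246] pointing down, gripper open.
Joint ranges: [-3.07, 3.07], [-1.43, 2.12], [-1.02, 1.25], [-3.03, 1.67], [-3.05, -0], [-3.03, 3.03]. Speed limits (rad/s): [2.39, 2.39, 3.01, 3.14, 3.14, 3.14].

INTERFACE

Orientations are given as [roll, pitch, yaw] about the fixed x, y, z axes, in that order (R = Rz(yaw) Ry(pitch) Rx(roll)).
In Python, from workcell import manip, imaging gives the robot as it stands. The module is installed in compiled form; this text tells all that it offers.
- The arm moves only by the tool carry_out, never from a script. Its argument "steps" is a list of rows, each a list of 5 numbers: the finger opening in mm, from 0 to 87.6, then the shift along the tool's x, y, z in units of 60 mm (1.0 is 60 mm), then the turn about the tool's z in degrees. A call has 1 to 5 rows; each row shifts and turns the commanded pose from where the row before left it, along the tool's axes as they then stand; what a row does not reach is not made up. A row lasts 1/8 s, in which the tool goes at most 62.5 mm and 10.7 degrees, less where a joint would pass 70% of its speed; a pose out of reach is approached as far as the arm can. A call is refused whole if a number of a shift passes 1 or a number of a turn 10.7, either way. A call with a gripper value outside its range is refused whole. The fingers move at their own pace and stop on an object; the grip force is fixed at half the most. Time passes only in rows, so rows that do not move let the fingers close. It gives the time, the measured TCP pose, the force, the opening and the grip force at its end, in the units of the state.
- manip.sense(): the state, without advancing time (a new reading comes with each control period).
- imaging.capture(name): name is "scene" or "side" or "wrist"; returns a dict with "pixels" (420x560x3 uint8, red, green, blue), "range_z" (420x560 float32, m along the optical axis (not along the pixel's ray), 0 where there is no reading), "camera_matrix" (3x3 intrinsics, pixels), "R" (3x3) and "t" (3): a world point X has camera coordinates R X + t. Camera axes: x right, y down, z forward; pixel columns grow to the right and rows downward; lengths in m; the calibration is good to about 2 mm. A picture is of the moment at which its call begins.
- manip.finish_job(): hands the job in; it is judged then, once.
The state is a dict: "clock": time; "joint_positions": joint angles; "joint_vel": joint speeds; "effort": joint torques, N m; "position": TCP position; "orientation": TCP orientation; "wrist_force": force on the tool from outside, world axes, zero at the start; "ft_torque": the same for the moment, N m; "finger_gap": opening from 0.0 (shut) to 1.0 (fully open); "grip_force": force on a finger pad.
Only numpy, scipy, OpenCV 4.12 (cv2) and the standard library are available. Lean on these libraries where they do the work, as an engineer would, in place of code of your own. Each camera call takes 0.05 s, during which the arm holds its last target. There are 200 camera calls.

TASK

Unlock the cash box: take the T-key from its stand, put its flatted shank into the lock in the lid, feeling round for the angle at which the flat matches the lock's hub, and push it fully home. Then turn it clockwise, seen from above, as far as the stop, and leave it standing in the lock. Do not force anything, and leave the other things on the desk where they are.

Things in the scene. Friction and masses are not known exactly. Their poses are not given: they have to be found in the camera images.
- lock_box: Low grey steel cash box, fixed to the desk, 130 x 170 x 65 mm, its origin at the centre of its underside; z up, x from its front (robot side) to its back, where the hinges are. The lock stands upright in the middle of the lid. The box is on the left or the right half of the desk, turned up to 0.3 rad.
- lock_mouth (a point): Centre of the top of the lock's round steel plate (60 mm across), 71 mm above the desk, axes as the box. A round hole of 25.5 mm with a 2 mm lead-in goes down 8 mm through the plate, to the hub below. The key's end is 36 mm below this point when the key is fully home (collar flat on the plate), but only 9 mm below while the hub's flat is not matched.
- hub_face (a point): Centre of the hub's upper face, 9 mm below lock_mouth; axes as the box (NOT turning with the hub). The hub is a brass drum with a D-shaped hole (27 mm round, flat 7 mm from the axis, sharp-edged), 26.5 mm deep. It turns about the vertical with a friction of about 0.08 N m and stays where it is left. Its angle is not measured; see key_nose.
- key: T-key, loose, 120 g, upright in its stand at the start; origin at the lower end of the shank, z up along it. Steel shank, 24 mm round with a flat 6 mm from the axis facing the key's +x, 36 mm long to the collar, its end square-edged; above the collar a round neck up to 62 mm, then a black bar 14 mm thick (y), 24 mm high, along x from -28 to +50 mm: the long arm is on the flat's side.
- key_collar (a point): Centre of the underside of the key's collar (36 mm across, 4 mm thick), 36 mm above the key's origin. It lies on the lock's plate when the key is fully home. In the hub the key has about 0.1 rad of play either way when held on its axis, up to 0.17 when pushed aside.
- key_grip (a point): Centre of the key's bar, on the shank's axis, 74 mm above the key's origin; grip here across the 14 mm (the key's y).
- key_nose (a point): End of the long arm, 50 mm along the key's x from key_grip; it shows where the flat faces. At the start the hub's flat faces somewhere 0.6 to 2.0 rad anticlockwise (seen from above) of the box's +x. Turned clockwise, the hub meets a rigid stop where its flat faces the box's +x, at the raised mark behind the plate; the other stop is at 2.2 rad.
- key_stand: Black round stand, fixed, 68 mm across and 40 mm high, its origin at the centre of its underside. A round hole of 26.5 mm, 37 mm deep, holds the key's shank loosely (a gripped key may lean a little in the hand), with the key's collar on its top; lift the key straight up at least 45 mm to clear it.
- stamp: Wooden rubber stamp, 24 x 60 x 65 mm, bystander between box and stand.
- eraser: Blue and white eraser, 19 x 43 x 13 mm, bystander at the left.
- medicine_box: Small white carton, 31 x 86 x 49 mm, bystander between box and stand.
- ink_bottle: Dark ink bottle, 44 mm across, 56 mm high, bystander at the left.
Not all that is in view belongs to the job. Leave any orange look-alike of the key alone.

How it is judged:
By the outcome, as a careful person would: the job done as asked, in the order asked, and still so for the second after the job is handed in, with the robot touching nothing.
It also fails if it takes over 72 s, if anything falls off the work surface, if the arm or the gripper's body presses on something with over 40 N, if the wrist force passes 120 N, or if a joint passes its speed limit or range.

## Working session

There is one attempt and no reset: what is moved stays moved. The work goes in short steps, Python scripts to look and compute and a tool call to move; the robot and the scene stay as the last step left them, time stands still between calls to the robot, and variables do not carry over. Pictures are saved under pics/ and viewed, at most 10 in all, crops included, and the job is handed in when it is done.

Besides the shell and the picture viewer there is one more tool, called after ">>>" as a command line: name --pt "numbers of a row" for each row, then --argument value for the rest. carry_out: Moves the arm, as the interface text tells. Its arguments: {"type":"object","properties":{"steps":{"type":"array","items":{"type":"array","items":{"type":"number"}}}},"required":["steps"]}

```bash
mkdir -p pics
cat > h.py <<'E'
import numpy as np, cv2
from workcell import manip, imaging
def cap(n,f):
    c=imaging.capture(n); cv2.imwrite(f'pics/{f}.png',c['pixels'][:,:,::-1]); np.savez(f'pics/{f}.npz',**c); return c
def ld(f): return dict(np.load(f'pics/{f}.npz'))
def pt(c,u,v):
    z=np.median(c['range_z'][v-1:v+2,u-1:u+2]); return c['R'].T@(z*np.linalg.inv(c['camera_matrix'])@[u,v,1]-c['t'])
def world(c):
    v,u=np.mgrid[:420,:560]; p=np.stack([u,v,np.ones_like(u)],-1)@np.linalg.inv(c['camera_matrix']).T*c['range_z'][...,None]
    return (p-c['t'])@c['R']
E
python3 - <<'E'
from h import *
for n in ['scene','side']:
    c=cap(n,n+'0'); print(n,-c['R'].T@c['t'])
print(manip.sense())
a=cv2.imread('pics/scene0.png')
E
```

```text
scene [-0.31686298  0.68584338  0.63077147]
side [0.4420889  0.83553577 0.45917159]
{'clock': 0.1, 'joint_positions': array([-8.95845256e-01,  3.59324090e-01,  1.11618304e-02, -2.96888200e-04,
       -1.22407077e+00, -2.88107375e-01]), 'joint_vel': array([ 0.00168285, -0.0017542 ,  0.00044771,  0.00115684,  0.00012098,
        0.00180187]), 'effort': array([-1.24420087e-03, -5.84163558e+01,  2.93751204e+01,  7.01564535e+00,
        1.01459402e-02, -4.75429351e-05]), 'position': array([ 0.25448976, -0.62476395,  0.24471767]), 'orientation': array([ 3.14013586e+00, -1.40653383e-04, -2.75484994e+00]), 'wrist_force': array([-0.20962764, -0.25801347, -0.38457314]), 'ft_torque': array([ 0.01634457,  0.05011823, -0.03254132]), 'grip_force': 0.0, 'finger_gap': 0.99635267938209}
```

View pics/scene0.png

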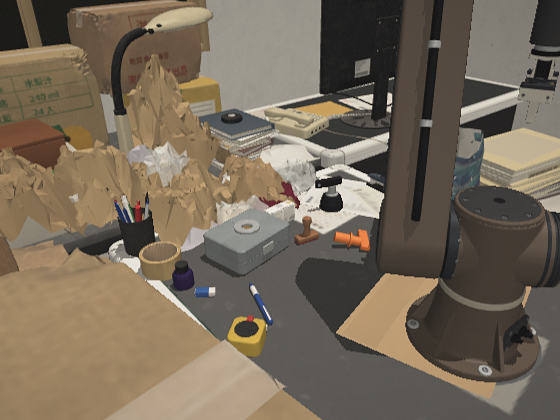

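View pics/side0.png

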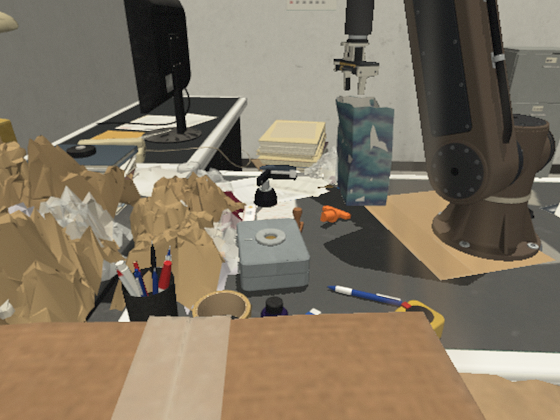

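Scene picture: the box's lock plate is at about (247,227). The black T-key stands in the black stand at about (329,190), and an orange look-alike lies at (352,239). The side picture shows the key at (275,175) and the plate at (270,237). The black, upright one on the stand fits the description. I'll confirm it in a crop and measure.

Run:
```python
from h import *
a=cv2.imread('pics/scene0.png');b=cv2.imread('pics/side0.png')
A=cv2.resize(a[165:220,290:370],(800,550),interpolation=2)[:, :]; 
B=cv2.resize(b[155:215,235:315],(400,300),interpolation=2)
C=cv2.resize(a[200:275,195:295],(400,300),interpolation=2)
cv2.imwrite('pics/crop.png',np.vstack([np.hstack([cv2.resize(A,(400,275)),np.zeros((275,400,3),np.uint8)]),np.hstack([B,C])]))
for f in ['scene0','side0']:
    c=ld(f); w=world(c); px=c['pixels'].astype(int).sum(2)
    print(f)
    for nm,(u,v) in {'scene0':dict(plate=(247,221),lid=(222,238),bar=(327,183),stand=(331,203),desk=(320,260)),'side0':dict(plate=(258,238),lid=(250,250),bar=(285,173),stand=(265,198),desk=(330,255))}[f].items(): print(nm,pt(c,u,v).round(4))
    # box lid plane
    m=(abs(w[...,2]-0.065)<.012)&(w[...,0]>.3)
    u0,v0,u1,v1={'scene0':(195,200,295,255),'side0':(230,215,312,265)}[f]
    s=np.zeros_like(m);s[v0:v1,u0:u1]=1
    P=w[m&s]; r=cv2.minAreaRect((P[:,:2]*1000).astype(np.float32)); print('lid',len(P),r, np.median(P[:,2]))
    u0,v0,u1,v1={'scene0':(310,170,350,212),'side0':(250,160,300,212)}[f]
    s[:]=0;s[v0:v1,u0:u1]=1
    m=s&(px<220)&(w[...,2]>.08)&(w[...,2]<.15)&(w[...,0]>.3)
    P=w[m]; print('bar',len(P),cv2.minAreaRect((P[:,:2]*1000).astype(np.float32)),P.min(0),P.max(0))
    m=s&(px<220)&(w[...,2]>.005)&(w[...,2]<.045)
    P=w[m]; print('stand',len(P),cv2.minEnclosingCircle((P[:,:2]*1000).astype(np.float32)),P.min(0),P.max(0))
```

```text
scene0
plate [0.515  0.1433 0.0694]
lid [0.496  0.2256 0.0637]
bar [ 0.5322 -0.1325  0.0787]
stand [ 0.5151 -0.1336  0.024 ]
desk [ 0.3584  0.0499 -0.0016]
lid 3001 ((542.7415161132812, 143.7227325439453), (219.27285766601562, 219.44407653808594), 10.72206974029541) 0.06310667526416286
bar 112 ((536.4185180664062, -139.55252075195312), (76.93486785888672, 16.199169158935547), 75.82345581054688) [ 0.51968471 -0.17580238  0.0801753 ] [ 0.552823   -0.10268844  0.08973887]
stand 302 ((528.3955078125, -146.86578369140625), 31.588300704956055) [ 0.50006597 -0.17490134  0.00513371] [ 0.55235715 -0.11689354  0.04490105]
side0
plate [0.5178 0.1686 0.0707]
lid [0.5295 0.2044 0.0648]
bar [ 0.4834 -0.3379  0.0179]
stand [ 0.5293 -0.1243  0.0252]
desk [ 0.3683  0.1109 -0.0008]
lid 2985 ((504.16387939453125, 141.0825653076172), (148.36325073242188, 210.63339233398438), 8.889559745788574) 0.0646591413068673
bar 77 ((534.1627197265625, -138.5545196533203), (75.824951171875, 11.619518280029297), 73.80504608154297) [ 0.52088601 -0.17603386  0.0801742 ] [ 0.54791427 -0.10214617  0.09056064]
stand 517 ((507.7073669433594, -237.2163543701172), 122.92375946044922) [ 0.44802915 -0.35968615  0.00506828] [ 0.56374015 -0.11783984  0.04437865]
```

View pics/crop.png

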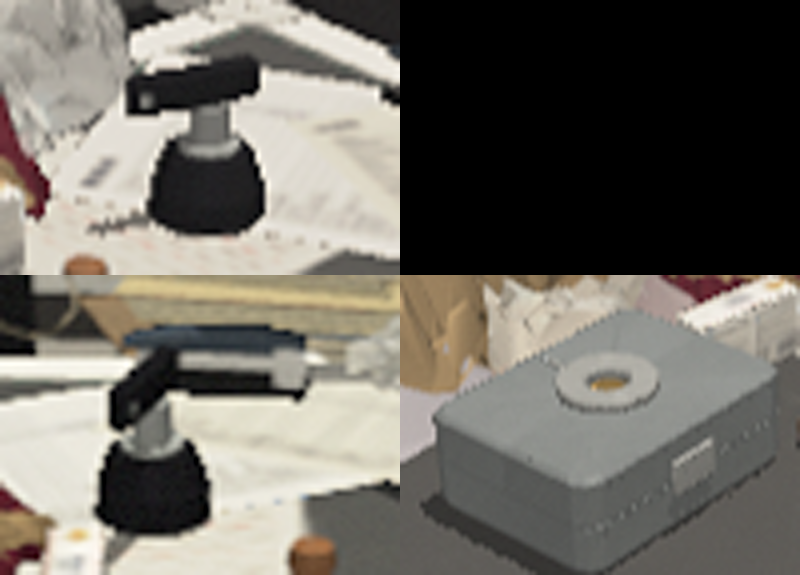

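The crop confirms the key: black bar, grey neck and collar, black stand, with the long arm towards +y. Next I'll fit the box and check what lies along the path.

Run:
```python
from h import *
for f in ['scene0','side0']:
    c=ld(f); w=world(c); 
    u0,v0,u1,v1={'scene0':(195,200,300,262),'side0':(230,212,312,275)}[f]
    s=np.zeros((420,560),bool);s[v0:v1,u0:u1]=1
    px=c['pixels'].astype(int); grey=(px.max(2)-px.min(2)<30)
    m=s&grey&(abs(w[...,2]-0.0645)<.004)&(w[...,0]>.38)&(w[...,0]<.66)&(w[...,1]>0)
    m=cv2.morphologyEx(m.astype(np.uint8),cv2.MORPH_OPEN,np.ones((3,3)))
    n,l,st,ce=cv2.connectedComponentsWithStats(m); k=1+st[1:,4].argmax()
    P=w[l==k]; print('lid',len(P),cv2.minAreaRect((P[:,:2]*1000).astype(np.float32)),np.median(P[:,2]))
    m=s&grey&(abs(w[...,2]-.0712)<.0022)&(np.hypot(w[...,0]-.52,w[...,1]-.145)<.05); P=w[m];print('plate',len(P),cv2.minEnclosingCircle((P[:,:2]*1000).astype(np.float32)),P[:,2].mean())
c=ld('side0')
w=world(c); s=w[98:200,340:390].reshape(-1,3); s=s[(s[:,2]>.02)&(s[:,2]<.3)&(s[:,1]>-.6)]; print('bag',s.min(0),s.max(0),np.percentile(s,[5,95],axis=0))
# tall things in the work area
for f in ['scene0','side0']:
    w=world(ld(f)).reshape(-1,3); q=w[(w[:,0]>.3)&(w[:,0]<.75)&(w[:,1]>-.6)&(w[:,1]<.4)&(w[:,2]>.1)&(w[:,2]<.6)]
    h=np.floor(q[:,:2]/.1).astype(int); 
    for k in np.unique(h,axis=0):
        z=q[(h==k).all(1),2]
        if len(z)>8: print(f,k*.1,len(z),z.max().round(3))
```

```text
lid 1735 ((496.1773986816406, 158.48594665527344), (131.19680786132812, 169.04867553710938), 11.175564765930176) 0.06325406240006178
plate 105 ((497.437744140625, 157.66773986816406), 29.940778732299805) 0.06994989072261451
lid 2471 ((495.174560546875, 158.86968994140625), (130.2213897705078, 170.63339233398438), 11.284425735473633) 0.0645791785475964
plate 258 ((496.6509094238281, 157.37460327148438), 30.74476432800293) 0.07056243436489132
bag [ 0.2002121  -0.3349065   0.02001631] [ 0.3365032  -0.12914557  0.2704258 ] [[ 0.21362752 -0.31315511  0.03468075]
 [ 0.31990102 -0.13991004  0.25581859]]
scene0 [ 0.6 -0.1] 172 0.134
scene0 [0.6 0. ] 512 0.139
scene0 [0.6 0.1] 709 0.177
scene0 [0.6 0.2] 1072 0.153
scene0 [0.6 0.3] 480 0.145
scene0 [ 0.7 -0.1] 29 0.131
scene0 [0.7 0. ] 224 0.137
scene0 [0.7 0.1] 45 0.175
scene0 [0.7 0.2] 139 0.149
scene0 [0.7 0.3] 55 0.135
side0 [ 0.3 -0.4] 146 0.266
side0 [ 0.3 -0.3] 354 0.27
side0 [ 0.3 -0.2] 673 0.27
side0 [0.5 0.2] 42 0.107
side0 [ 0.6 -0.1] 119 0.135
side0 [0.6 0. ] 685 0.139
side0 [0.6 0.1] 586 0.179
side0 [0.6 0.2] 2001 0.155
side0 [0.6 0.3] 1277 0.147
side0 [ 0.7 -0.1] 32 0.131
side0 [0.7 0. ] 285 0.137
side0 [0.7 0.1] 407 0.177
side0 [0.7 0.2] 447 0.155
side0 [0.7 0.3] 188 0.136
```

>>> carry_out --pt "87 0 0 -0.3 -10.6" --pt "87 0 0 -0.3 -10.6" --pt "87 0 0 -0.3 -10.6" --pt "87 0 0 -0.3 -10.6" --pt "87 0 0 -0.1 -10.6"

```text
clock: 0.72
position: [0.2547, -0.6253, 0.3245]
orientation: [-3.141, -0.001, -1.824]
wrist_force: [0.3, -0.2, -0.3]
finger_gap: 0.994
grip_force: 0.0
```

```bash
cat >> h.py <<'E'
def go(x,y,z,yawdeg=None):
    s=manip.sense(); p=s['position']; o=s['orientation']; yw=o[2]
    d=np.array([x,y,z])-p; a=np.array([np.cos(yw),np.sin(yw)]); b=np.array([np.sin(yw),-np.cos(yw)])
    print('t%.2f'%s['clock'],'pos',(p*1000).round(1),'rpy',np.degrees(o).round(2),'q6 %.2f'%s['joint_positions'][5])
    print(' shift units',np.round([d[:2]@a/.06,d[:2]@b/.06,-d[2]/.06],3), 'turn', None if yawdeg is None else round((np.degrees(yw)-yawdeg+180)%360-180,2))
E
python3 - <<'E'
from h import *
go(.53,-.5,.33); go(.532,-.150,.33,-105)
E
```

```text
t0.72 pos [ 254.7 -625.3  324.5] rpy [-1.7996e+02 -4.0000e-02 -1.0449e+02] q6 0.64
 shift units [-3.17  -3.92  -0.091] turn None
t0.72 pos [ 254.7 -625.3  324.5] rpy [-1.7996e+02 -4.0000e-02 -1.0449e+02] q6 0.64
 shift units [-8.827 -2.493 -0.091] turn 0.51
```

>>> carry_out --pt "87 -0.3 -0.8 -0.02 0" --pt "87 -0.6 -0.8 -0.02 0" --pt "87 -0.6 -0.8 -0.02 0" --pt "87 -0.7 -0.7 -0.02 0" --pt "87 -0.7 -0.5 0 0"

```text
clock: 1.35
position: [0.5098, -0.5109, 0.3272]
orientation: [3.14, 0.001, -1.829]
wrist_force: [-0.2, -0.3, -0.5]
finger_gap: 0.994
grip_force: 0.0
```

>>> carry_out --pt "87 -0.95 0 0 0" --pt "87 -0.95 0.1 0 0" --pt "87 -0.95 0.2 0 0" --pt "87 -0.9 0.2 0 0" --pt "87 -0.9 0.2 0 0"

```text
clock: 1.98
position: [0.5385, -0.2299, 0.328]
orientation: [3.141, 0.0, -1.83]
wrist_force: [1.3, 0.1, 0.9]
finger_gap: 0.992
grip_force: 0.0
```

Run:
```python
from h import *
go(.532,-.150,.27,-105)
```

```text
t1.98 pos [ 538.5 -229.9  328. ] rpy [ 179.97    0.   -104.84] q6 -0.19
 shift units [-1.26   0.446  0.967] turn 0.16
```

>>> carry_out --pt "87 -0.7 0.22 0.5 0" --pt "87 -0.56 0.22 0.46 0" --pt "87 0 0 0 0" --pt "87 0 0 0 0"

```text
clock: 2.48
position: [0.533, -0.152, 0.2712]
orientation: [-3.141, -0.0, -1.829]
wrist_force: [0.9, -0.5, 0.0]
finger_gap: 0.989
grip_force: 0.0
```

Run:
```python
from h import *
c=cap('wrist','w1'); go(.532,-.150,.078,-105)
print(-c['R'].T@c['t'])
cv2.imwrite('pics/w1b.png',cv2.resize(c['pixels'][:,:,::-1],(784,588)))
w=world(c);px=c['pixels'].astype(int)
m=(px.max(2)<70)&(abs(w[...,2]-.09)<.006)&(abs(w[...,0]-.53)<.08)&(abs(w[...,1]+.14)<.08)
P=w[m]; print(len(P),cv2.minAreaRect((P[:,:2]*1000).astype(np.float32)),np.median(P[:,2]))
m=(px.max(2)<70)&(abs(w[...,2]-.038)<.004)&(abs(w[...,0]-.53)<.08)&(abs(w[...,1]+.14)<.08)
P=w[m]; print('stand',len(P),cv2.minEnclosingCircle((P[:,:2]*1000).astype(np.float32)))
```

```text
t2.52 pos [ 533.2 -152.4  271.4] rpy [-1.7994e+02 -1.0000e-02 -1.0484e+02] q6 -0.33
 shift units [-0.034  0.029  3.224] turn 0.16
[ 0.51336047 -0.22630358  0.41005664]
790 ((538.2916259765625, -141.72866821289062), (75.60302734375, 13.955354690551758), 72.62643432617188) 0.08940197242986948
stand 521 ((535.2222290039062, -151.4508514404297), 26.128395080566406)
```

View pics/w1b.png

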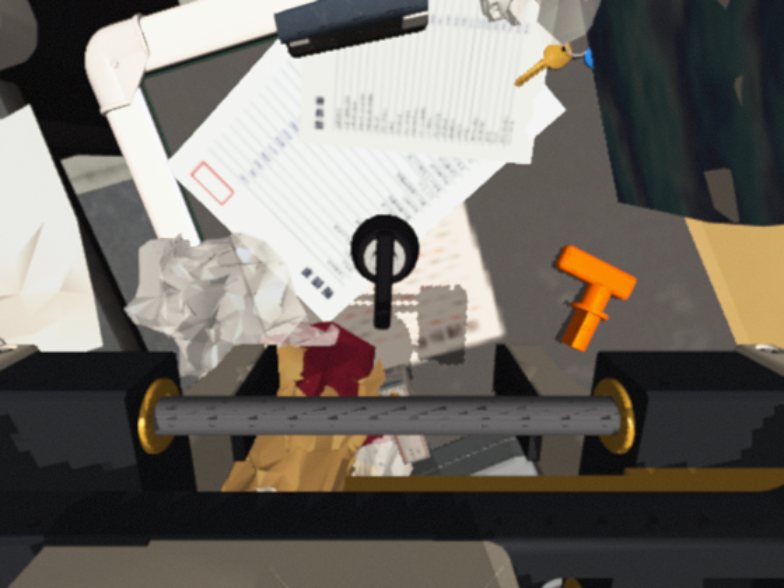

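The wrist picture shows the stand at (384,250) and the long arm pointing down the image to (383,327), which is world +y. The key axis is at about (0.535, -0.152), its yaw is about 73°, and the orange look-alike is well clear.

>>> carry_out --pt "87 0 -0.03 0.6 2.2" --pt "87 0 0 0.8 0" --pt "87 0 0 0.8 0" --pt "87 0 0 0.7 0" --pt "87 0 0 0.3 0"

```text
clock: 3.15
position: [0.5336, -0.1536, 0.0767]
orientation: [3.139, -0.001, -1.87]
wrist_force: [0.5, 0.9, -0.2]
finger_gap: 0.995
grip_force: 0.0
```

Run:
```python
from h import *
go(.535,-.152,.078,-107)
```

```text
t3.15 pos [ 533.6 -153.6   76.7] rpy [ 1.7986e+02 -5.0000e-02 -1.0714e+02] q6 -0.37
 shift units [-0.032 -0.014 -0.022] turn -0.14
```

>>> carry_out --pt "40 -0.02 -0.02 -0.02 0" --pt "10 0 0 0 0" --pt "0 0 0 0 0" --pt "0 0 0 0 0" --pt "0 0 0 0 0"

```text
clock: 3.78
position: [0.5361, -0.1516, 0.0805]
orientation: [-3.141, 0.0, -1.868]
wrist_force: [0.7, 0.4, -0.8]
finger_gap: 0.485
grip_force: 0.0
```

>>> carry_out --pt "0 0 0 0 0" --pt "0 0 0 0 0"

```text
clock: 4.03
position: [0.5358, -0.1516, 0.08]
orientation: [3.142, -0.0, -1.868]
wrist_force: [-0.4, 0.1, 0.5]
finger_gap: 0.255
grip_force: 0.6
```

>>> carry_out --pt "0 0 0 0.02 0" --pt "0 0 0 0 0" --pt "0 0 0 0 0"

```text
clock: 4.4
position: [0.5359, -0.1516, 0.0798]
orientation: [-3.141, -0.0, -1.868]
wrist_force: [-4.3, 2.3, 11.4]
finger_gap: 0.232
grip_force: 30.0
```

>>> carry_out --pt "0 0 0 -0.1 0" --pt "0 0 0 -0.3 0" --pt "0 0 0 -0.5 0" --pt "0 0 0 -0.3 0" --pt "0 0 0 0 0"

```text
clock: 5.03
position: [0.5367, -0.1516, 0.1519]
orientation: [-3.139, 0.001, -1.868]
wrist_force: [-0.2, 0.7, -2.5]
finger_gap: 0.233
grip_force: 30.0
```

Run:
```python
from h import *
s=manip.sense(); print(s['position'],s['wrist_force'],s['ft_torque'],s['finger_gap'],s['grip_force'])
p=s['position']
ims=[]
for n in ['scene','side','wrist']:
    c=cap(n,n+'2'); K=c['camera_matrix']; x=c['R']@p+c['t']; u,v=(K@(x/x[2]))[:2].astype(int)
    h={'scene':20,'side':24,'wrist':70}[n]; print(n,u,v)
    u0,v0=max(u-h,0),max(v-h+(h//3 if n!='wrist' else 0),0)
    cr=c['pixels'][v0:v0+2*h,u0:u0+2*h,::-1]; print(u0,v0,cr.shape)
    ims.append(cv2.resize(cr,(266,400) if 0 else (266,266*cr.shape[0]//cr.shape[1]),interpolation=2)); 
H=max(i.shape[0] for i in ims); cv2.imwrite('pics/c2.png',np.hstack([cv2.copyMakeBorder(i,0,H-i.shape[0],0,0,0) for i in ims]))
```

```text
[ 0.53668688 -0.15159819  0.15194273] [-0.239251    0.73669859 -2.4684818 ] [0.06495293 0.07939769 0.02307223] 0.2331967202047327 29.999661147594452
scene 331 155
311 141 (40, 40, 3)
side 262 149
238 133 (48, 48, 3)
wrist 273 277
203 207 (140, 140, 3)
```

View pics/c2.png

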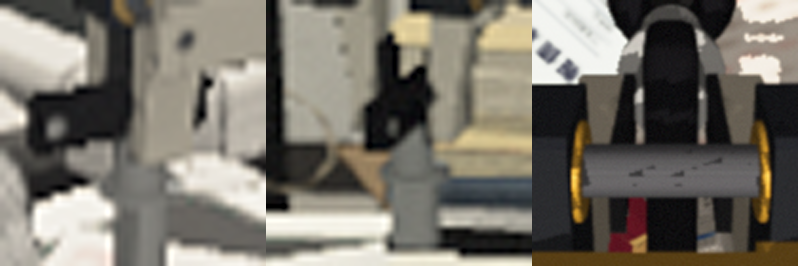

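The key is gripped straight, with the bar parallel to the fingers and the shank upright at (140,200) in the crop. Now I'll carry it over the box.

>>> carry_out --pt "0 0 0 -0.6 0" --pt "0 -0.2 0.1 -0.6 0" --pt "0 -0.6 0.3 -0.2 0" --pt "0 -0.8 0.35 0 0" --pt "0 -0.8 0.35 0 0"

```text
clock: 5.8
position: [0.5142, 0.0066, 0.2338]
orientation: [3.14, -0.001, -1.869]
wrist_force: [1.4, 0.2, -1.4]
finger_gap: 0.232
grip_force: 30.0
```

>>> carry_out --pt "0 -0.8 0.35 0 0" --pt "0 -0.7 0.3 0 0" --pt "0 -0.5 0.2 0 0" --pt "0 -0.3 0.15 0 0" --pt "0 0 0 0 0"

```text
clock: 6.42
position: [0.4976, 0.1556, 0.2339]
orientation: [3.141, -0.001, -1.867]
wrist_force: [-0.0, -0.6, -1.2]
finger_gap: 0.231
grip_force: 30.0
```

Run:
```python
from h import *
go(.497,.158,.165,-107)
c=cap('wrist','w3'); print(-c['R'].T@c['t'])
w=world(c); px=c['pixels'].astype(int)
cv2.imwrite('pics/w3b.png',cv2.resize(c['pixels'][:,:,::-1],(784,588)))
m=(abs(w[...,2]-.0705)<.0025)&(np.hypot(w[...,0]-.497,w[...,1]-.158)<.045)&(px.max(2)-px.min(2)<40)
P=w[m]; print(len(P),cv2.minEnclosingCircle((P[:,:2]*1000).astype(np.float32)),P.min(0),P.max(0))
# edge-based ring fit: outer boundary points
r=np.hypot(*(P[:,:2]-[.497,.158]).T); th=np.arctan2(P[:,1]-.158,P[:,0]-.497)
E=[]
for k in np.arange(-np.pi,np.pi,.1):
    q=(abs(th-k)<.05)
    if q.sum()>3: E.append(P[q][r[q].argmax(),:2])
E=np.array(E)
from scipy.optimize import least_squares
f=least_squares(lambda x:np.hypot(*(E-x[:2]).T)-.0297,[.497,.158],loss='soft_l1',f_scale=.001); print(len(E),f.x,f.fun.std())
```

```text
t6.42 pos [497.6 155.6 233.9] rpy [ 1.7994e+02 -7.0000e-02 -1.0695e+02] q6 -0.98
 shift units [-0.035  0.022  1.148] turn 0.05
[0.4754003  0.08227161 0.37286786]
1864 ((497.96600341796875, 158.0803680419922), 30.919103622436523) [0.46765544 0.12735044 0.06807361] [0.52854951 0.18627593 0.07292543]
54 [0.49791749 0.15732286] 0.002677211636222165
```

View pics/w3b.png

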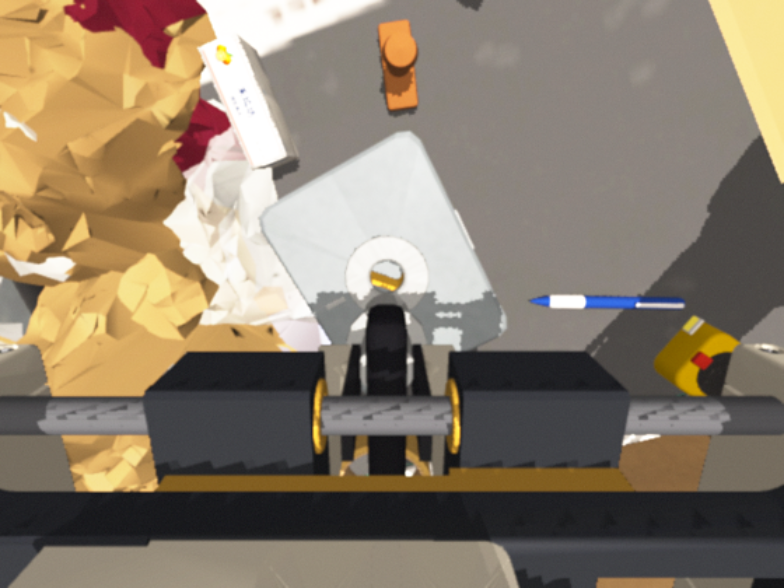

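The wrist picture shows the plate centred at (386,275). Brass fills the lower part of its hole, so the hub's flat side can be seen. I'll rectify the hole at the hub-face height to read its angle.

Run:
```python
from h import *
c=ld('w3'); K,R,t=c['camera_matrix'],c['R'],c['t']
def rect(z):
    xs=np.linspace(.497-.036,.497+.036,390); ys=np.linspace(.158+.036,.158-.036,390)
    X,Y=np.meshgrid(xs,ys); p=np.stack([X,Y,np.full_like(X,z)],-1)@R.T+t; q=p@K.T
    return cv2.remap(c['pixels'][:,:,::-1].copy(),(q[...,0]/q[...,2]).astype(np.float32),(q[...,1]/q[...,2]).astype(np.float32),1)
cv2.imwrite('pics/r.png',np.hstack([rect(.071),rect(.062)]))
```

```text
(no output)
```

View pics/r.png

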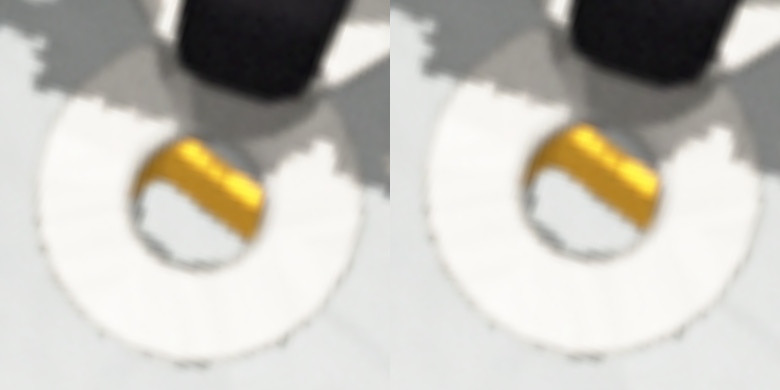

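The rectified view at 0.185 mm/px puts the plate centre at about (0.4978, 0.157). The flat's edge runs from (560,170) to (643,230), so the flat faces about 55–59° world. With the box at 11.2°, that is about 0.8 rad, which is within the stated range. I'll turn the key to 57° and come down.

>>> carry_out --pt "0 -0.02 0 0.3 8" --pt "0 0 0 0.4 8" --pt "0 0 0 0.4 0" --pt "0 0 0 0.25 0" --pt "0 0 0 0 0"

```text
clock: 7.1
position: [0.498, 0.1551, 0.1528]
orientation: [3.141, -0.002, -2.148]
wrist_force: [-0.2, -0.1, -0.9]
finger_gap: 0.235
grip_force: 30.0
```

Run:
```python
from h import *
go(.4978,.157,.147,-123); s=manip.sense(); print(s['wrist_force'])
ims=[]
for n in ['scene','side']:
    c=cap(n,n+'3'); x=c['R']@[.4978,.157,.09]+c['t']; u,v=(c['camera_matrix']@(x/x[2]))[:2].astype(int)
    ims.append(cv2.resize(c['pixels'][v-30:v+30,u-40:u+40,::-1],(400,300),interpolation=2)); print(u,v)
    w=world(c); s=(abs(w[...,0]-.498)<.03)&(abs(w[...,1]-.157)<.03)
    for lo,hi in [(.073,.085),(.085,.097),(.097,.107),(.107,.115)]:
        P=w[s&(w[...,2]>lo)&(w[...,2]<hi)&(c['pixels'].max(2)>60)]; 
        if len(P)>3: print(lo,len(P),np.median(P,0).round(4),P.min(0).round(4),P.max(0).round(4))
cv2.imwrite('pics/c4.png',np.hstack(ims))
```

```text
t7.10 pos [498.  155.1 152.8] rpy [ 1.7996e+02 -1.3000e-01 -1.2308e+02] q6 -1.26
 shift units [-0.025  0.02   0.097] turn -0.08
[-0.20850736 -0.10529636 -0.85321305]
245 217
0.073 29 [0.4868 0.1583 0.0809] [0.483  0.1473 0.0756] [0.4936 0.1665 0.0848]
0.085 37 [0.4873 0.1572 0.091 ] [0.4843 0.1449 0.085 ] [0.4923 0.1646 0.0966]
0.097 26 [0.4866 0.1575 0.1015] [0.4826 0.144  0.0977] [0.493  0.164  0.1062]
0.107 45 [0.4879 0.1635 0.1138] [0.4784 0.142  0.1075] [0.5144 0.1719 0.1149]
268 226
0.073 38 [0.4945 0.1607 0.0816] [0.4846 0.1543 0.0776] [0.507  0.1662 0.085 ]
0.085 63 [0.4964 0.1609 0.0906] [0.4846 0.1535 0.085 ] [0.5069 0.1661 0.097 ]
0.097 52 [0.4942 0.1606 0.1021] [0.4846 0.1547 0.0971] [0.5067 0.1652 0.1067]
0.107 17 [0.4901 0.1642 0.1094] [0.4824 0.1578 0.107 ] [0.5093 0.1714 0.1149]
```

View pics/c4.png

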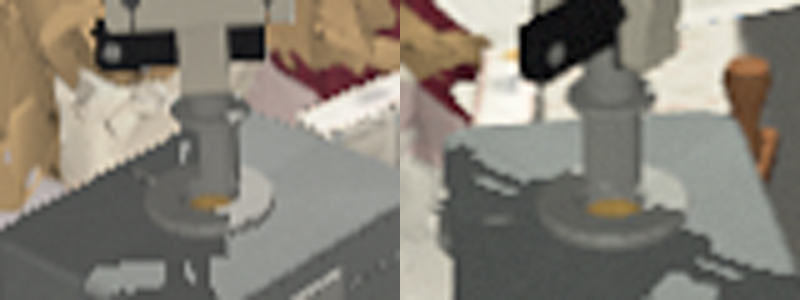

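Both views show the shank upright and centred over the hole: scene at (211,200), side at (612,208). I'll shift by 1.5 mm and lower gently.

>>> carry_out --pt "0 -0.025 0.02 0.03 0" --pt "0 0 0 0.04 0" --pt "0 0 0 0.04 0" --pt "0 0 0 0.03 0" --pt "0 0 0 0 0"

```text
clock: 7.82
position: [0.4981, 0.1579, 0.1452]
orientation: [3.141, -0.0, -2.147]
wrist_force: [0.0, -0.4, -0.9]
finger_gap: 0.236
grip_force: 30.0
```

>>> carry_out --pt "0 0 0 0.03 0" --pt "0 0 0 0.03 0" --pt "0 0 0 0 0"

```text
clock: 8.2
position: [0.4981, 0.1579, 0.1416]
orientation: [3.141, -0.0, -2.147]
wrist_force: [-0.2, 0.4, -1.6]
finger_gap: 0.23
grip_force: 30.0
```

>>> carry_out --pt "0 0 0 0.03 0" --pt "0 0 0 0 0"

```text
clock: 8.45
position: [0.4981, 0.1579, 0.1398]
orientation: [3.141, -0.0, -2.147]
wrist_force: [0.3, -0.4, -0.4]
finger_gap: 0.23
grip_force: 30.0
```

>>> carry_out --pt "0 0 0 0.03 0" --pt "0 0 0 0.02 0" --pt "0 0 0 0 0"

```text
clock: 8.82
position: [0.4981, 0.1579, 0.1368]
orientation: [3.142, -0.0, -2.147]
wrist_force: [0.5, 0.4, -1.7]
finger_gap: 0.233
grip_force: 30.0
```

>>> carry_out --pt "0 0 0 0.02 0" --pt "0 0 0 0.02 0" --pt "0 0 0 0 0"

```text
clock: 9.2
position: [0.4982, 0.158, 0.1344]
orientation: [3.142, -0.0, -2.147]
wrist_force: [0.5, -0.2, -1.3]
finger_gap: 0.228
grip_force: 30.0
```

Already 3 mm past the hub face with no force, so the flat matches. I'll keep lowering in small steps.

>>> carry_out --pt "0 0 0 0.03 0" --pt "0 0 0 0.03 0" --pt "0 0 0 0.03 0" --pt "0 0 0 0 0"

```text
clock: 9.7
position: [0.4981, 0.1579, 0.1289]
orientation: [3.141, -0.0, -2.147]
wrist_force: [-0.0, -0.0, -2.0]
finger_gap: 0.233
grip_force: 30.0
```

>>> carry_out --pt "0 0 0 0.03 0" --pt "0 0 0 0.03 0" --pt "0 0 0 0.03 0" --pt "0 0 0 0 0"

```text
clock: 10.2
position: [0.4981, 0.1579, 0.1236]
orientation: [3.141, -0.0, -2.147]
wrist_force: [-0.5, -0.5, -1.0]
finger_gap: 0.231
grip_force: 30.0
```

>>> carry_out --pt "0 0 0 0.05 0" --pt "0 0 0 0.05 0" --pt "0 0 0 0.04 0" --pt "0 0 0 0 0"

```text
clock: 10.7
position: [0.4981, 0.1579, 0.1151]
orientation: [3.141, -0.0, -2.147]
wrist_force: [-0.9, -0.0, -1.3]
finger_gap: 0.228
grip_force: 30.0
```

>>> carry_out --pt "0 0 0 0.03 0" --pt "0 0 0 0.03 0" --pt "0 0 0 0 0"

```text
clock: 11.08
position: [0.4981, 0.1579, 0.1116]
orientation: [3.141, -0.0, -2.147]
wrist_force: [-0.2, -0.3, -2.0]
finger_gap: 0.231
grip_force: 30.0
```

>>> carry_out --pt "0 0 0 0.02 0" --pt "0 0 0 0.015 0" --pt "0 0 0 0 0"

```text
clock: 11.45
position: [0.4983, 0.1579, 0.1108]
orientation: [-3.141, 0.0, -2.147]
wrist_force: [-5.2, -0.4, 10.7]
finger_gap: 0.231
grip_force: 30.0
```

Home: contact came at z=0.1108, exactly the expected seat height. Now I'll turn clockwise, watching the moment.

>>> carry_out --pt "0 0 0 -0.012 4" --pt "0 0 0 0 5" --pt "0 0 0 0 5" --pt "0 0 0 0 5" --pt "0 0 0 0 5"

```text
clock: 12.08
position: [0.4984, 0.1578, 0.1112]
orientation: [-3.141, 0.0, -2.568]
wrist_force: [-1.6, -2.0, 6.0]
finger_gap: 0.232
grip_force: 30.0
```

Run:
```python
from h import *
go(.4981,.1579,.1108,-168.8); s=manip.sense(); print(s['wrist_force'],s['ft_torque'],s['finger_gap'])
```

```text
t12.07 pos [498.4 157.8 111.2] rpy [-1.7996e+02  2.0000e-02 -1.4715e+02] q6 -1.68
 shift units [0.003 0.004 0.007] turn 21.65
[-1.60816    -2.00891291  6.04992879] [-0.80162858  0.75625053  0.21273185] 0.23197874924463857
```

>>> carry_out --pt "0 0 0 0 5" --pt "0 0 0 0 5" --pt "0 0 0 0 5" --pt "0 0 0 0 3" --pt "0 0 0 0 0"

```text
clock: 12.7
position: [0.4985, 0.1576, 0.1112]
orientation: [-3.141, 0.0, -2.881]
wrist_force: [-1.0, -2.2, 6.4]
finger_gap: 0.231
grip_force: 30.0
```

Run:
```python
from h import *
go(.4981,.1579,.1108,-168.8); s=manip.sense(); print(s['wrist_force'],s['ft_torque'],s['finger_gap'])
```

```text
t12.70 pos [498.5 157.6 111.2] rpy [-1.7995e+02  3.0000e-02 -1.6504e+02] q6 -1.99
 shift units [0.005 0.007 0.006] turn 3.76
[-0.96924303 -2.22681577  6.36527847] [-1.14969295  0.48069813  0.14056855] 0.23123802824053746
```

>>> carry_out --pt "0 0 0 0 3" --pt "0 0 0 0 2" --pt "0 0 0 0 0"

```text
clock: 13.08
position: [0.4985, 0.1575, 0.1112]
orientation: [-3.141, 0.001, -2.967]
wrist_force: [-0.9, -3.5, 6.4]
finger_gap: 0.23
grip_force: 30.0
```

```bash
cat > s.py <<'E'
from h import *
go(.4981,.1579,.1108,-168.8); s=manip.sense(); print(s['wrist_force'],s['ft_torque'],s['finger_gap'])
E
python3 s.py
```

```text
t13.07 pos [498.5 157.5 111.2] rpy [-1.7995e+02  3.0000e-02 -1.7002e+02] q6 -2.08
 shift units [0.006 0.008 0.006] turn -1.22
[-0.86594814 -3.51344504  6.42353687] [-1.32547878  0.33053223  0.19891794] 0.22990476677467928
```

>>> carry_out --pt "0 0 0 0 1.5" --pt "0 0 0 0 0"

```text
clock: 13.32
position: [0.4985, 0.1575, 0.1112]
orientation: [-3.141, 0.0, -2.994]
wrist_force: [-0.3, -3.9, 5.9]
finger_gap: 0.234
grip_force: 30.0
```

```bash
python3 s.py
```

```text
t13.32 pos [498.5 157.5 111.2] rpy [-1.7994e+02  3.0000e-02 -1.7152e+02] q6 -2.11
 shift units [0.006 0.008 0.006] turn -2.72
[-0.28036366 -3.90054781  5.93550817] [-1.38150006  0.32102288  0.14295817] 0.23391100638093335
```

>>> carry_out --pt "0 0 0 0 1.5" --pt "0 0 0 0 0"

```text
clock: 13.58
position: [0.4985, 0.1574, 0.1112]
orientation: [-3.141, 0.001, -3.02]
wrist_force: [-1.1, -3.1, 5.3]
finger_gap: 0.235
grip_force: 30.0
```

```bash
python3 s.py
```

```text
t13.57 pos [498.5 157.4 111.2] rpy [-1.7995e+02  3.0000e-02 -1.7302e+02] q6 -2.13
 shift units [0.006 0.009 0.006] turn -4.22
[-1.1226617  -3.08172427  5.30927173] [-1.40978759  0.28910341  0.18225316] 0.23490154794104814
```

>>> carry_out --pt "0 0 0 0 1.5" --pt "0 0 0 0 0"

```text
clock: 13.82
position: [0.4985, 0.1574, 0.1112]
orientation: [-3.141, 0.001, -3.046]
wrist_force: [-1.6, -4.0, 6.1]
finger_gap: 0.232
grip_force: 30.0
```

```bash
python3 s.py
```

```text
t13.82 pos [498.5 157.4 111.2] rpy [-1.7994e+02  3.0000e-02 -1.7451e+02] q6 -2.16
 shift units [0.006 0.009 0.006] turn -5.71
[-1.64334629 -4.01818743  6.08304059] [-1.47668005  0.28809881  0.17882663] 0.2316020483616666
```

>>> carry_out --pt "0 0 0 0 1.5" --pt "0 0 0 0 0"

```text
clock: 14.08
position: [0.4985, 0.1574, 0.1112]
orientation: [-3.141, 0.0, -3.072]
wrist_force: [-0.4, -3.2, 6.2]
finger_gap: 0.235
grip_force: 30.0
```

```bash
python3 s.py
```

```text
t14.07 pos [498.5 157.4 111.2] rpy [-1.7994e+02  3.0000e-02 -1.7602e+02] q6 -2.18
 shift units [0.006 0.009 0.006] turn -7.22
[-0.3843081 -3.2003312  6.1946787] [-1.52440248  0.32761375  0.15130825] 0.2346173157228777
```

>>> carry_out --pt "0 0 0 0 1.5" --pt "0 0 0 0 0"

```text
clock: 14.32
position: [0.4985, 0.1574, 0.1112]
orientation: [-3.141, 0.0, -3.098]
wrist_force: [-0.5, -4.0, 6.4]
finger_gap: 0.234
grip_force: 30.0
```

```bash
python3 s.py
```

```text
t14.32 pos [498.5 157.4 111.2] rpy [-1.7994e+02  3.0000e-02 -1.7752e+02] q6 -2.21
 shift units [0.006 0.009 0.006] turn -8.72
[-0.52771737 -3.96120522  6.43911962] [-1.60808497  0.27101336  0.15469471] 0.2343712502618986
```

>>> carry_out --pt "0 0 0 0 1.5" --pt "0 0 0 0 0"

```text
clock: 14.58
position: [0.4985, 0.1573, 0.1111]
orientation: [-3.141, 0.0, -3.124]
wrist_force: [-1.2, -3.1, 5.8]
finger_gap: 0.231
grip_force: 30.0
```

```bash
python3 s.py
```

```text
t14.57 pos [498.5 157.3 111.1] rpy [-1.7994e+02  3.0000e-02 -1.7901e+02] q6 -2.24
 shift units [0.006 0.01  0.006] turn -10.21
[-1.16833751 -3.14631355  5.79352441] [-1.58199145  0.29265377  0.20569233] 0.23149872590964352
```

>>> carry_out --pt "0 0 0 0 1.5" --pt "0 0 0 0 0"

```text
clock: 14.82
position: [0.4985, 0.1573, 0.1112]
orientation: [-3.14, 0.0, 3.133]
wrist_force: [-0.9, -4.1, 6.4]
finger_gap: 0.23
grip_force: 30.0
```

```bash
python3 s.py
python3 - <<'E'
from h import *
c=cap('wrist','w5')
cv2.imwrite('pics/w5b.png',cv2.resize(c['pixels'][130:330,140:420,::-1],(784,560),interpolation=2))
w=world(c); px=c['pixels'].astype(int)
for n in ['scene','side']: 
    c=cap(n,n+'5'); w=world(c); px=c['pixels'].astype(int)
    m=(px.max(2)<60)&(abs(w[...,2]-.109)<.016)&(np.hypot(w[...,0]-.498,w[...,1]-.157)<.06); P=w[m]
    m=m&(np.hypot(w[...,0]-.498,w[...,1]-.157)>.02); P=w[m]
    if len(P)>5: print(n,len(P),cv2.minAreaRect((P[:,:2]*1000).astype(np.float32)),P.min(0),P.max(0))
E
```

```text
t14.82 pos [498.5 157.3 111.2] rpy [-1.7994e+02  3.0000e-02  1.7948e+02] q6 -2.26
 shift units [0.006 0.01  0.006] turn -11.72
[-0.94069248 -4.09843195  6.43169353] [-1.60975693  0.26993174  0.15962734] 0.22988741792262077
scene 60 ((472.91448974609375, 159.32589721679688), (15.84276294708252, 10.236138343811035), 83.25385284423828) [0.4677998  0.15148291 0.09959876] [0.47879237 0.16731484 0.12013091]
side 132 ((505.8701477050781, 164.4669189453125), (74.14601135253906, 6.397721290588379), 1.8695435523986816) [0.46882947 0.16209782 0.09861307] [0.54297819 0.16878174 0.11572576]
```

View pics/w5b.png

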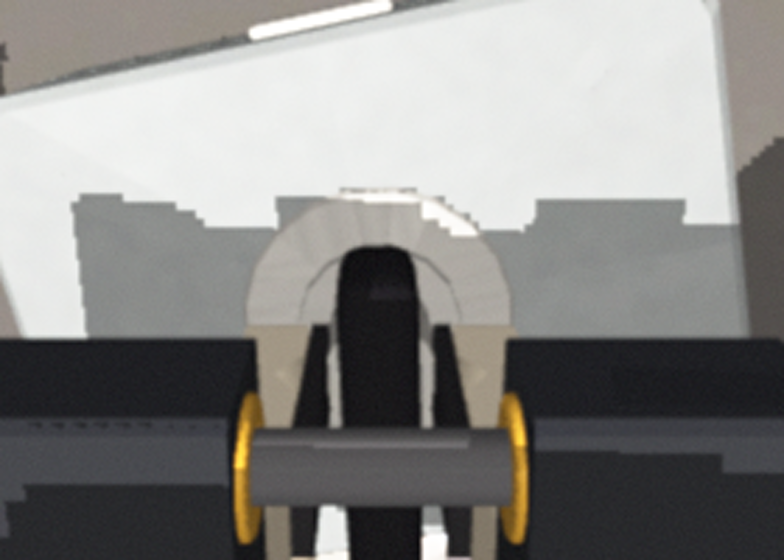

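No clear stop yet. The key follows the gripper at a yaw of about 0–2°. I'll keep feeling in small steps.

>>> carry_out --pt "0 0 0 0 1.5" --pt "0 0 0 0 0"

```text
clock: 15.22
position: [0.4985, 0.1573, 0.1112]
orientation: [-3.14, 0.001, 3.106]
wrist_force: [-0.6, -4.9, 5.8]
finger_gap: 0.229
grip_force: 30.0
```

```bash
python3 s.py
```

```text
t15.22 pos [498.5 157.3 111.2] rpy [-1.7994e+02  3.0000e-02  1.7798e+02] q6 -2.29
 shift units [0.006 0.01  0.006] turn -13.22
[-0.56949778 -4.85866134  5.78383138] [-1.5987826   0.30898576  0.17009001] 0.22921648642249484
```

>>> carry_out --pt "0 0 0 0 1.5" --pt "0 0 0 0 0"

```text
clock: 15.48
position: [0.4984, 0.1572, 0.1111]
orientation: [-3.14, 0.0, 3.08]
wrist_force: [-0.2, -3.9, 5.0]
finger_gap: 0.237
grip_force: 30.0
```

```bash
python3 s.py
```

```text
t15.47 pos [498.4 157.2 111.1] rpy [-1.7993e+02  3.0000e-02  1.7648e+02] q6 -2.32
 shift units [0.006 0.011 0.006] turn -14.72
[-0.15072246 -3.8553038   5.01808401] [-1.7295314   0.24442658  0.11688548] 0.23652655580069043
```

>>> carry_out --pt "0 0 -0.012 0 0" --pt "0 0 0 0 0"

```text
clock: 15.72
position: [0.4985, 0.157, 0.1111]
orientation: [-3.141, 0.001, 3.08]
wrist_force: [-1.3, -1.2, 4.7]
finger_gap: 0.231
grip_force: 30.0
```

```bash
python3 s.py
cat > yaw.py <<'E'
from h import *
import sys
for n in ['side','scene']:
    c=cap(n,n+sys.argv[1]); w=world(c); px=c['pixels'].astype(int)
    d=np.hypot(w[...,0]-.498,w[...,1]-.157)
    m=(px.max(2)<60)&(abs(w[...,2]-.108)<.010)&(d>.02)&(d<.06); P=w[m]; P=P[P[:,1]<np.inf]
    l=cv2.fitLine((P[:,:2]*1000).astype(np.float32),cv2.DIST_HUBER,0,.01,.01).ravel(); print(n,len(P),'line yaw',np.degrees(np.arctan2(l[1],l[0])).round(2),cv2.minAreaRect((P[:,:2]*1000).astype(np.float32)))
    # pixel-based top/bottom edges kept for crop
    x=c['R']@[.498,.157,.1]+c['t']; u,v=(c['camera_matrix']@(x/x[2]))[:2].astype(int)
    cv2.imwrite(f'pics/k{n}{sys.argv[1]}.png',cv2.resize(c['pixels'][v-30:v+30,u-40:u+40,::-1],(400,300),interpolation=2))
cv2.imwrite(f'pics/k{sys.argv[1]}.png',np.hstack([cv2.imread(f'pics/k{n}{sys.argv[1]}.png') for n in ['scene','side']]))
E
python3 yaw.py 6
```

```text
t15.72 pos [498.5 157.  111.1] rpy [-1.7999e+02  5.0000e-02  1.7650e+02] q6 -2.31
 shift units [0.007 0.014 0.006] turn -14.7
[-1.29677088 -1.18773115  4.72746292] [-0.79370472  0.45077364  0.15347508] 0.23133599061457805
side 131 line yaw -1.55 ((506.0230407714844, 163.7803955078125), (5.719279766082764, 74.50487518310547), 89.6661605834961)
scene 51 line yaw 45.97 ((492.4183654785156, 162.06016540527344), (20.595945358276367, 50.70154571533203), 86.25686645507812)
```

View pics/k6.png

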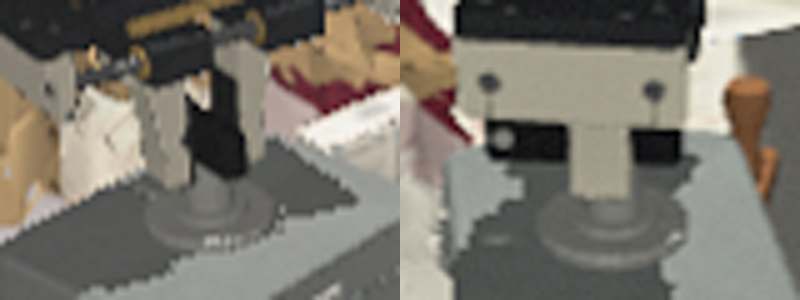

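The long arm points to world +x (side view: bar from 487 to 682, neck at 610) and the collar sits on the plate. Turning resistance is still only friction, so I'll go on gently.

>>> carry_out --pt "0 0 0 0 1.5" --pt "0 0 0 0 0"

```text
clock: 16.08
position: [0.4985, 0.157, 0.1111]
orientation: [-3.141, 0.001, 3.054]
wrist_force: [-0.2, -2.8, 5.2]
finger_gap: 0.231
grip_force: 30.0
```

```bash
python3 s.py
```

```text
t16.07 pos [498.5 157.  111.1] rpy [-1.7998e+02  5.0000e-02  1.7499e+02] q6 -2.34
 shift units [0.008 0.015 0.006] turn -16.21
[-0.19558271 -2.78959289  5.23892636] [-0.94412758  0.43075462  0.17151177] 0.23055356538227978
```

>>> carry_out --pt "0 0 0 0 2" --pt "0 0 0 0 0"

```text
clock: 16.32
position: [0.4985, 0.1569, 0.1112]
orientation: [-3.141, 0.001, 3.019]
wrist_force: [0.0, -3.4, 5.7]
finger_gap: 0.23
grip_force: 30.0
```

```bash
python3 s.py; python3 yaw.py 7
```

```text
t16.32 pos [498.5 156.9 111.2] rpy [-1.7997e+02  5.0000e-02  1.7299e+02] q6 -2.38
 shift units [0.009 0.015 0.006] turn -18.21
[ 0.02424511 -3.43704833  5.65289574] [-1.08041265  0.40975176  0.35527376] 0.23002604980946273
side 130 line yaw -3.53 ((505.268798828125, 163.61228942871094), (6.4127936363220215, 73.04239654541016), 85.78711700439453)
scene 48 line yaw 78.47 ((471.73455810546875, 162.60020446777344), (14.294763565063477, 9.851216316223145), 55.69699478149414)
```

The moment has jumped from 0.17 to 0.36 N m. One more small step will show whether that is the stop.

>>> carry_out --pt "0 0 0 0 1" --pt "0 0 0 0 0"

```text
clock: 16.68
position: [0.4985, 0.1568, 0.1112]
orientation: [-3.141, 0.001, 3.002]
wrist_force: [-2.0, -2.6, 5.3]
finger_gap: 0.234
grip_force: 30.0
```

```bash
python3 s.py
```

```text
t16.68 pos [498.5 156.8 111.2] rpy [-1.7996e+02  5.0000e-02  1.7201e+02] q6 -2.39
 shift units [0.009 0.016 0.006] turn -19.19
[-1.96312492 -2.6053612   5.3479359 ] [-1.14710248  0.33316798  0.4088686 ] 0.23391176102349806
```

>>> carry_out --pt "0 0 0 0 1" --pt "0 0 0 0 0"

```text
clock: 16.92
position: [0.4985, 0.1568, 0.1112]
orientation: [-3.141, 0.001, 2.985]
wrist_force: [-0.1, -3.7, 5.9]
finger_gap: 0.229
grip_force: 30.0
```

```bash
python3 s.py
```

```text
t16.93 pos [498.5 156.8 111.2] rpy [-1.7996e+02  5.0000e-02  1.7102e+02] q6 -2.41
 shift units [0.009 0.016 0.006] turn -20.18
[-0.10317467 -3.66422522  5.90738049] [-1.2163034   0.39281338  0.45405338] 0.2291454240028185
```

The moment keeps climbing at about 0.05 N m per degree, up to 0.45, so the hub is on its stop. I'll relax the twist within the play, then open and withdraw.

>>> carry_out --pt "0 0 0 0 -2" --pt "0 0 0 -0.008 -2" --pt "0 0 0 0 0" --pt "40 0 0 0 0" --pt "60 0 0 0 0"

```text
clock: 17.55
position: [0.498, 0.1576, 0.1106]
orientation: [3.141, -0.0, 3.053]
wrist_force: [0.7, -0.3, -0.0]
finger_gap: 0.403
grip_force: 0.0
```

>>> carry_out --pt "60 0 0 0 0" --pt "60 0 0 0 0" --pt "60 0 0 0 0" --pt "60 0 0 0 0"

```text
clock: 18.05
position: [0.4982, 0.1573, 0.1109]
orientation: [3.142, 0.0, 3.054]
wrist_force: [0.9, -0.7, 0.1]
finger_gap: 0.682
grip_force: 0.0
```

>>> carry_out --pt "60 0 0 -0.2 0" --pt "60 0 0 -0.5 0" --pt "60 0 0 -0.8 0" --pt "60 0 0 -0.8 0" --pt "60 0 0 0 0"

```text
clock: 18.68
position: [0.5001, 0.1582, 0.254]
orientation: [3.137, 0.007, 3.054]
wrist_force: [0.0, 0.3, -0.5]
finger_gap: 0.684
grip_force: 0.0
```

Run:
```python
from h import *
s=manip.sense(); print(s['position'],s['orientation'],s['wrist_force'],s['ft_torque'])
c=cap('wrist','w8'); w=world(c); px=c['pixels'].astype(int)
d=np.hypot(w[...,0]-.498,w[...,1]-.157)
m=(px.max(2)<70)&(abs(w[...,2]-.121)<.005)&(d<.065); P=w[m]; r=cv2.minAreaRect((P[:,:2]*1000).astype(np.float32)); print(len(P),r,np.median(P[:,2]))
l=cv2.fitLine((P[:,:2]*1000).astype(np.float32),cv2.DIST_HUBER,0,.01,.01).ravel(); print(np.degrees(np.arctan2(l[1],l[0])))
cv2.imwrite('pics/w8b.png',cv2.resize(c['pixels'][:,:,::-1],(784,588)))
```

```text
[0.50006054 0.15821175 0.25399524] [3.13661927 0.00689924 3.0541195 ] [ 0.00639591  0.32896049 -0.45032736] [-0.03746308  0.02450333  0.02142229]
1102 ((507.47216796875, 157.5833740234375), (13.768061637878418, 75.0640640258789), 85.64898681640625) 0.12037819720182216
-4.1834574
```

View pics/w8b.png

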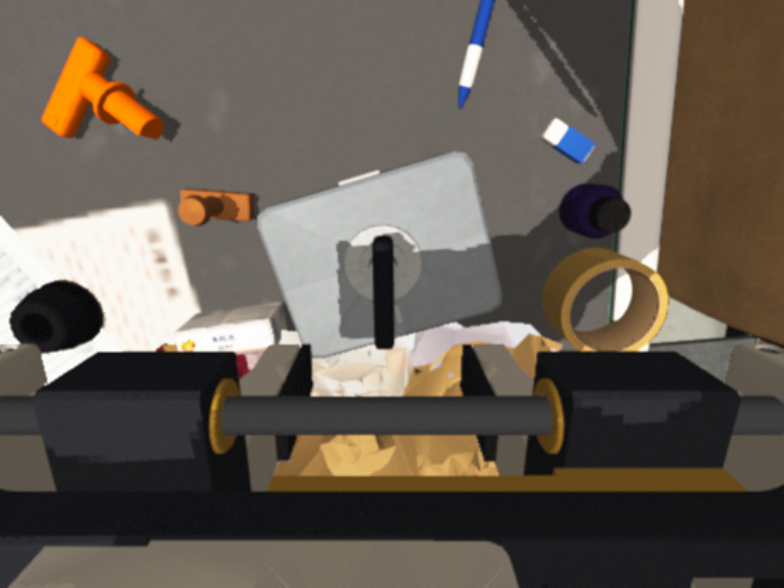

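The picture shows the key standing in the lock at (383,290), seated (bar top z=0.120 against 0.121 nominal). The stamp, carton, eraser and bottle look undisturbed. The key is about 15° past the box's +x, slightly more than the stated play, so I'll recheck the stop direction from the raised mark.

Run:
```python
from h import *
def ray(c,u,v,z):
    d=c['R'].T@np.linalg.inv(c['camera_matrix'])@[u,v,1]; o=-c['R'].T@c['t']; return o+d*(z-o[2])/d[2]
c=ld('scene0'); m=ray(c,231.2,220.5,.067); p=ray(c,195+207/4,200+107/4,.071)
print(m,p,np.degrees(np.arctan2(m[1]-p[1],m[0]-p[0])))
# rectified lid from wrist after release, and orientation from lid edges
c=ld('w8'); K,R,t=c['camera_matrix'],c['R'],c['t']
def rect(c,z,h=.1,n=395):
    K,R,t=c['camera_matrix'],c['R'],c['t']
    X,Y=np.meshgrid(np.linspace(.498-h,.498+h,n),np.linspace(.157+h,.157-h,n)); q=(np.stack([X,Y,np.full_like(X,z)],-1)@R.T+t)@K.T
    return cv2.remap(c['pixels'][:,:,::-1].copy(),(q[...,0]/q[...,2]).astype(np.float32),(q[...,1]/q[...,2]).astype(np.float32),1)
a=rect(c,.065); b=rect(ld('scene0'),.065,.06)
cv2.imwrite('pics/r9.png',np.hstack([a,b]))
```

```text
[0.54505638 0.16852562 0.067     ] [0.4907544  0.16075683 0.071     ] 8.141848340357889
```

View pics/r9.png

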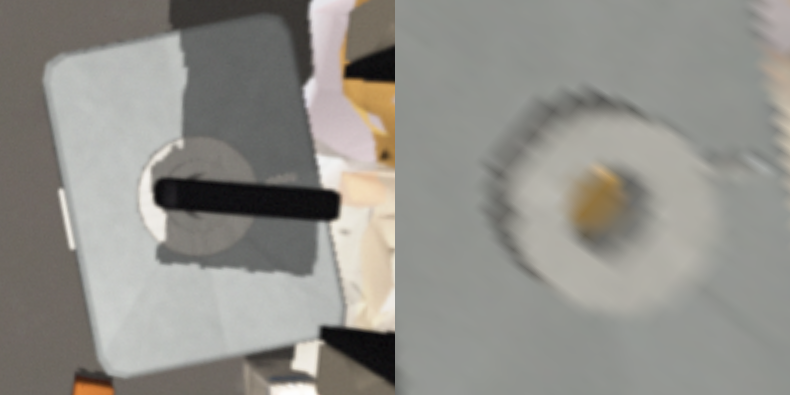

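The mark lies at about 10.4° and the lid edges at about 11.5°, so the stop direction is confirmed. The key is turned beyond it by at least the full play, and a firm stop was felt, so the hub is on its stop. Handing in.

```bash
python3 -c "
from workcell import manip
print(manip.finish_job())"
```

```text
the job is handed in; nothing more can be done
None
```

I handed the job in after about 19 s: the T-key is fully home in the lock, turned clockwise until a firm stop was felt, and left standing there with the gripper clear. It ended about 15° past the box's +x, more than the stated 10° of play, so I judged the stop from the turning moment (0.17 rising to 0.45 N m), not from the angle.

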